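# Put the toy truck away in the roll-top dust store

## Task

Roll the slatted door of the dust store up out of the way, set the red-cab wooden truck down on the cork pad inside, standing on its wheels wholly on the pad and lined up with the trucks beside it, then roll the door fully down again. Set the truck down rather than dropping it, and leave the two stored trucks and the other things on the bench where they are.

Things in the scene. Friction and masses are not known exactly. Their poses are not given: they have to be found in the camera images.
- store: Dust store fixed to the bench, 430 mm deep (x), 472 wide (y), 290 high: blue D-shaped cheeks 18 mm thick, clear rigid hood over the rear, slatted roll-up door in front. Origin: centre of its underside; -x is the door side, z up. White floor inside, 18 mm above the bench; front sill top 84 mm up, at x -200 to -182. Three places on the floor at x = -70, y = -100, 0, +100 mm: two trucks, one cork pad.
- track_axis (a point): Middle of the door track's axis: along the store's y, 75 mm above the bench, at the store's x = 0. Angles a run about it from the store's -x upward: slats' outer faces on radius 200 mm, hood (outer radius 208) from a = 68 to 180 deg. Hood and raised door overhang the floor places: go in from the door side, tool leaning back 30 to 45 deg (fingers pointing down and to the store's +x).
- tambour (a joint): How far the slatted door is rolled up, rad about the track axis: 0 fully down on the sill, 0.96 fully up at its stop. Starts down or ajar (0 to 0.2). Its lower edge is at a = 3 deg when down, 58 deg when fully up. Friction holds it wherever it is left; moving it takes about 2 to 11 N along the track at the bar.
- bar_pull (a point): Middle of the door's bar pull: round steel bar 14 mm thick, 160 long, along the store's y, on posts 65 mm either side of the middle, 45 mm out from the slats. It moves on an arc of radius 245 mm about the track axis, a = 8 deg plus the joint angle; door down 109 mm above the bench at store x = -243, fully up 293 mm at x = -111. It can be pinched at any tilt. Axes turn with the door.
- red_truck: Wooden tipper truck, red cab, 110 mm long (x, cab at +x), 48 wide, 66 high, about 0.2 kg, loose; its glued wheels do not roll. Origin: centre of its underside at wheel bottoms, z up. Flat sides 48 mm apart, 25 to 62 mm up, can be gripped at x -50 to +15, the open tipper box (62 high, x -55 to +17; cab 66 high ahead of it). Starts with the cab pointing roughly away from the robot.
- pad: Flat cork pad, 160 mm (x) by 84 mm (y), 4 mm thick, fixed on the store's floor in one of the three places; which one changes. Origin: centre of its underside (its top is 4 mm higher); axes as the store's. The red truck belongs here, its long axis along the pad's x, cab inwards or outwards.
- green_truck: Stored truck with a green cab, same size as the red one, standing in one of the other places. Leave it. Origin as for the red truck.
- yellow_truck: Stored truck with a yellow cab, same size, standing in the remaining place. Leave it. Origin as for the red truck.
- glue_bottle: White glue bottle with an orange cap, 60 mm across and 170 high, standing on the bench. Leave it. Origin: centre of its underside.
- sanding_block: Blue plastic sanding block, 110 x 65 x 38 mm, lying on the bench. Leave it. Origin: centre of its underside.
- wax_tin: Round steel wax tin, 84 mm across and 55 high, on the bench. Leave it. Origin: centre of its underside.
Not all that is in view belongs to the job. What is shaped like the red_truck but purple is not meant.

How it is judged:
On the way, in this order (a step that is already met when the one before it is completed fails the run):
1. the slatted door has been rolled up at least two thirds of the way (0.65 rad or more) (value of joint tambour above 0.65 rad), for 0.1 s.
2. the red truck has been brought down onto the cork pad while still touched by the fingers (its underside within 6 mm of the pad's top) (x of red_truck in the frame of pad between -0.027 and 0.027 m and y of red_truck in the frame of pad between -0.02 and 0.02 m and z of red_truck in the frame of pad below 0.01 m and contact force between the fingers and red_truck above 0.3 N), for 0.05 s.
At the end, for the whole second after the job is handed in: The door is fully down (within 0.03 rad, about 6 mm, of the sill); the red truck stands at rest on its wheels on the cork pad, its middle within 27 mm along and 20 mm across of the pad's middle, and within 0.25 rad of the pad's long axis, either way round (value of joint tambour below 0.03 rad and x of red_truck in the frame of pad between -0.027 and 0.027 m and y of red_truck in the frame of pad between -0.02 and 0.02 m and z of red_truck in the frame of pad between 0 and 0.008 m and angle between red_truck's own z axis and vertical below 0.1 rad and angle between the x axis of red_truck and the x axis of pad, either way round below 0.25 rad and linear speed of red_truck below 0.02 m/s); the robot touches nothing.
It fails at once if a stored truck was pushed more than 20 mm from its place (distance of any of green_truck, yellow_truck from where it was at the start of the episode above 0.02 m).
It fails at once if the glue bottle, sanding block or wax tin was moved more than 25 mm (distance of any of glue_bottle, sanding_block, wax_tin from where it was at the start of the episode above 0.025 m).
It also fails if it takes over 66 s, if anything falls off the work surface, if the arm or the gripper's body presses on something with over 40 N, if the wrist force passes 120 N, or if a joint passes its speed limit or range.

## Robot

A 6-joint arm with a two-finger parallel gripper is mounted at the origin on the work surface. World frame = base frame: x ahead of the robot, y to its left, z up, the work surface at z = 0. Lengths are in m, angles in rad, forces in N, time in s.
With the tool pointing down it reaches from about 0.3 to 0.875 m from the base axis. Payload 6.4 kg.
Tool frame: the origin (TCP) lies midway between the tips of the shut fingers; the grasp point (between the pads) lies 19 mm behind it; z points along the fingers, y is the direction in which the jaws open and shut (so a half turn about z gives the same grasp; the last joint's range is limited). The gripper opens to 85 mm and grips with 20 to 120 N. Pads are 22 mm wide; open, the fingers measure 114 mm over their backs; the gripper's body (76 mm by 85 mm) begins 54 mm behind the grasp point. The pads swing forward as they close: fully open they stand 13 mm farther back than shut.
Start: joints at [1.07, 0.181, 1.607, -0, 1.354, -0.206], TCP at [0.167, 0.55, 0.231] pointing down, gripper open.
Joint ranges: [-2.99, 2.99], [-0.89, 2.07], [0.3, 2.58], [-1.14, 4.28], [0, 2.63], [-3.12, 3.12]. Speed limits (rad/s): [2.57, 2.57, 3.01, 3.14, 3.14, 3.14].

## Interface

Orientations are given as a unit quaternion [w, x, y, z].
In Python, from rig import arm gives the robot as it stands.
- The arm moves only by the tool apply_moves, never from a script. Its argument "targets" is one flat list of numbers, 6 for each row, row after row: the shift along the tool's x, y, z each as a share of 3 cm, from -1 to 1, then the turn, a rotation vector about the tool's x, y, z each as a share of 8 degrees, from -1 to 1. A call has 1 to 8 rows; each row shifts and turns the commanded pose from where the row before left it, along the tool's axes as they then stand; what a row does not reach is not made up. A row lasts 1/10 s, in which the tool goes at most 50 mm and 8.59 degrees, less where a joint would pass 70% of its speed; a pose out of reach is approached as far as the arm can. A call with a number of a shift or a turn outside -1 to 1 is refused whole. A call with a gripper value outside its range is refused whole. "claw" is the finger opening in mm, from 0 to 85.4, set as the call begins (left out, the last holds). The fingers move at their own pace and stop on an object; the grip force is fixed at half the most. Time passes only in rows, so rows that do not move let the fingers close. It gives the time, the measured TCP pose, the force and the opening at its end, in the units of the state.
- arm.read_state(): the state, without advancing time (a new reading comes with each control period).
- arm.read_camera(name): name is "scene" or "side" or "wrist"; returns a dict with "color" (480x640x3 uint8, red, green, blue), "z_map" (480x640 float32, m along the optical axis (not along the pixel's ray), 0 where there is no reading), "K" (3x3 intrinsics, pixels), "R" (3x3) and "t" (3): a world point X has camera coordinates R X + t. Camera axes: x right, y down, z forward; pixel columns grow to the right and rows downward; lengths in m; the calibration is good to about 2 mm. A picture is of the moment at which its call begins.
- arm.job_done(): hands the job in, once; it reports no verdict.
The state is a dict: "t": time; "joints": joint angles; "qvel": joint speeds; "joint_efforts": joint torques, N m; "ee_pos": TCP position; "tool_rot": TCP orientation; "ft_force": force on the tool from outside, world axes, zero at the start; "wrist_torque": the same for the moment, N m; "grip_width": opening from 0.0 (shut) to 1.0 (fully open).
Only numpy, scipy, OpenCV 4.12 (cv2) and the standard library are available. Lean on these libraries where they do the work, as an engineer would, in place of code of your own. Each camera call takes 0.05 s, during which the arm holds its last target. There are 200 camera calls.

## Working session

There is one attempt and no reset: what is moved stays moved. The work goes in short steps, Python scripts to look and compute and a tool call to move; the robot and the scene stay as the last step left them, time stands still between calls to the robot, and variables do not carry over. Pictures are saved under pics/ and viewed, about 8 in all and at most 12, crops included, and the job is handed in when it is done.

Besides the shell and the picture viewer there is one more tool, called after ">>>" as name(argument=value, ...) on one line, values as JSON. apply_moves: Moves the arm, as the interface text tells. Its arguments: {"type":"object","properties":{"targets":{"type":"array","items":{"type":"number","minimum":-1,"maximum":1}},"claw":{"type":"number"}},"required":["targets"]}

```bash
mkdir -p pics; ls; python3 - <<'E'
from rig import arm
import cv2, numpy as np
s=arm.read_state(); print(s)
ims=[]
for n in ("scene","side"):
    c=arm.read_camera(n); np.savez(f"pics/{n}0.npz",**c)
    cv2.imwrite(f"pics/{n}0.png",c["color"][:,:,::-1]); print(n,c["K"].tolist(),c["R"].round(3).tolist(),c["t"].round(3).tolist())
E
```

```text
pics
{'t': 0.0, 'joints': array([ 1.06970221e+00,  1.81557980e-01,  1.60800405e+00,  2.73653233e-05,
        1.35380096e+00, -2.06282974e-01]), 'qvel': array([ 0.00052499,  0.00027336, -0.00058168,  0.00089288,  0.00016513,
       -0.00186117]), 'joint_efforts': array([ 1.16749445e-03, -4.44893861e+01, -3.51326108e+01, -1.39424951e-04,
        9.08457820e-03,  3.39710340e-06]), 'ee_pos': array([0.16676686, 0.54970994, 0.23037654]), 'tool_rot': array([-3.19119315e-04,  1.46875207e-01,  9.89154634e-01, -8.25750155e-04]), 'ft_force': array([ 0.68246118, -0.42271554,  0.5952427 ]), 'wrist_torque': array([-0.02603215,  0.05893363,  0.02337953]), 'grip_width': 0.9994730093181313}
scene [[533.927325546711, 0.0, 326.0914343180632], [0.0, 533.927325546711, 236.7257701475316], [0.0, 0.0, 1.0]] [[-0.228, -0.974, -0.004], [-0.92, 0.216, -0.327], [0.319, -0.071, -0.945]] [0.068, 0.529, 1.419]
side [[532.2142291633684, 0.0, 313.8179943058459], [0.0, 532.2142291633684, 238.55507062553076], [0.0, 0.0, 1.0]] [[-0.872, -0.49, -0.007], [-0.467, 0.834, -0.294], [0.15, -0.253, -0.956]] [0.438, 0.289, 1.317]
```

View pics/scene0.png

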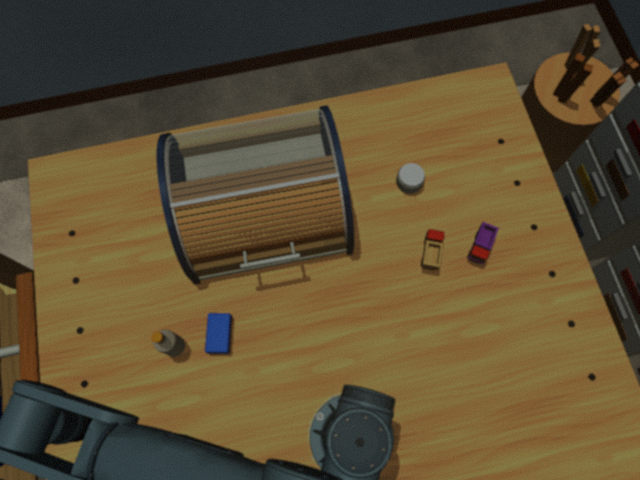

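View pics/side0.png

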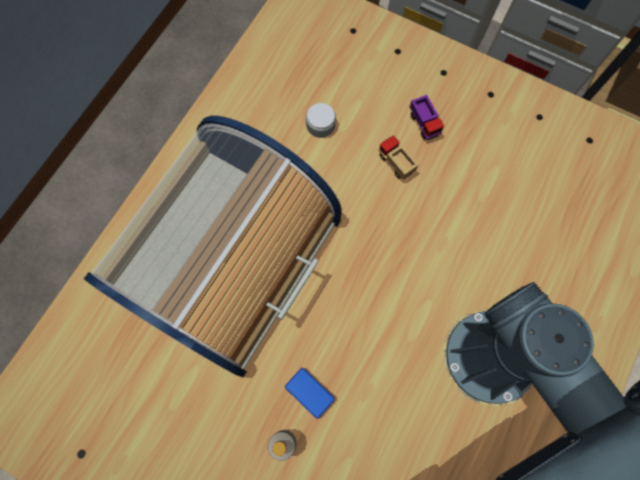

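The picture shows two candidates: the wood-bodied truck with a red cab at scene (432,250), and a purple-bodied truck at (484,242). The wooden one fits the description. I'll confirm it in a crop while I measure.

```bash
cat > h.py <<'E'
import numpy as np, cv2
from scipy.spatial.transform import Rotation as Ro
def cloud(c):
    z=c["z_map"].astype(float); v,u=np.mgrid[:480,:640]; K=c["K"]
    p=np.stack([(u-K[0,2])/K[0,0]*z,(v-K[1,2])/K[1,1]*z,z],-1)
    w=(p-c["t"])@c["R"]; w[z<=0]=np.nan; return w
def ray(c,u,v,h):
    d=np.linalg.inv(c["K"])@[u,v,1]; d=c["R"].T@d; o=-c["R"].T@c["t"]
    return o+d*(h-o[2])/d[2]
def proj(c,X):
    p=c["K"]@(c["R"]@np.asarray(X)+c["t"]); return p[:2]/p[2]
E
python3 - <<'E'
from h import *
for n in ("scene","side"):
    c=dict(np.load(f"pics/{n}0.npz")); w=cloud(c); hsv=cv2.cvtColor(c["color"],cv2.COLOR_RGB2HSV)
    H,S,V=hsv[...,0],hsv[...,1],hsv[...,2]; Z=w[...,2]
    print(n, "nan",np.isnan(Z).mean(),"bench z",np.nanmedian(Z[300:330,450:480]))
    blue=(H>100)&(H<130)&(S>90)&(V>20)
    k,l,st,ce=cv2.connectedComponentsWithStats(blue.astype(np.uint8))
    for i in range(1,k):
        if st[i,4]>60:
            q=w[l==i]; q=q[~np.isnan(q[:,0])]; print("blue",ce[i].round(),st[i,4],np.percentile(q,[1,50,99],axis=0).round(3).tolist())
    # red truck
    x0,y0,x1,y1=(412,222,456,280) if n=="scene" else (370,128,424,186)
    sub=np.zeros_like(blue); sub[y0:y1,x0:x1]=1
    red=sub&((H<8)|(H>172))&(S>150); q=w[red]; print("red cab",np.nanmedian(q,0).round(3),np.nanmax(q[:,2]))
    top=sub&(Z>0.045)&(Z<.08); vv,uu=np.nonzero(top)
    P=w[top]; r=cv2.minAreaRect(P[:,:2].astype(np.float32)*1000); print("truck rect mm",r)
    x0,y0,x1,y1=(120,90,380,310) if n=="scene" else (70,100,350,390)
    sub[:]=0; sub[y0:y1,x0:x1]=1
    for nm in [(None)]:
        m=sub&(S<60)&(V>110)&(Z>.09)&(Z<.2); q=w[m]; print("bar",m.sum(),np.nanmedian(q,0).round(3)); 
    cv2.imwrite(f"pics/d_{n}.png",np.clip(np.nan_to_num(Z)*800,0,255).astype(np.uint8))
a=cv2.imread("pics/scene0.png");b=cv2.imread("pics/side0.png")
A=cv2.resize(a[215:285,400:510],None,fx=3.6,fy=3.6,interpolation=2);B=cv2.resize(b[90:190,360:460],None,fx=2.52,fy=2.52,interpolation=2)
C=cv2.resize(a[90:300,140:370],None,fx=1.7,fy=1.7); 
D=cv2.resize(cv2.cvtColor(cv2.imread("pics/d_scene.png",0),8)[90:300,140:370],None,fx=1.7,fy=1.7)
t=np.hstack([A,B]); u=np.hstack([C,D]); o=np.zeros((t.shape[0]+u.shape[0],max(t.shape[1],u.shape[1]),3),np.uint8)
o[:t.shape[0],:t.shape[1]]=t;o[t.shape[0]:,:u.shape[1]]=u
print(o.shape);cv2.imwrite("pics/crop1.png",o[:600,:800])
E
```

```text
scene nan 0.003958333333333334 bench z -8.900660738836958e-05
blue [336. 145.] 308 [[0.584, -0.131, 0.232], [0.704, -0.123, 0.28], [0.851, -0.115, 0.294]]
blue [163. 178.] 393 [[0.595, 0.319, 0.235], [0.715, 0.329, 0.28], [0.865, 0.337, 0.293]]
blue [218. 333.] 898 [[0.29, 0.257, 0.03], [0.342, 0.295, 0.038], [0.397, 0.332, 0.046]]
red cab [ 0.472 -0.363  0.065] 0.07456084817213829
truck rect mm ((438.59368896484375, -349.5846252441406), (49.048500061035156, 112.27903747558594), 65.53704833984375)
bar 148 [0.479 0.106 0.154]
side nan 0.0038151041666666667 bench z 0.0015697238871627416
blue [578.   3.] 148 [[0.173, -1.097, -0.007], [0.195, -1.09, 0.01], [0.238, -1.083, 0.034]]
blue [280. 156.] 1125 [[0.494, -0.132, 0.047], [0.646, -0.119, 0.265], [0.868, -0.107, 0.292]]
blue [162. 325.] 1274 [[0.508, 0.319, 0.08], [0.663, 0.331, 0.268], [0.882, 0.341, 0.292]]
blue [309. 393.] 1238 [[0.294, 0.26, 0.031], [0.347, 0.297, 0.038], [0.401, 0.333, 0.044]]
red cab [ 0.474 -0.36   0.064] 0.07241119380249583
truck rect mm ((440.7098388671875, -348.0410461425781), (52.50388717651367, 110.32205200195312), 65.30370330810547)
bar 768 [0.487 0.114 0.154]
(609, 782, 3)
```

View pics/crop1.png

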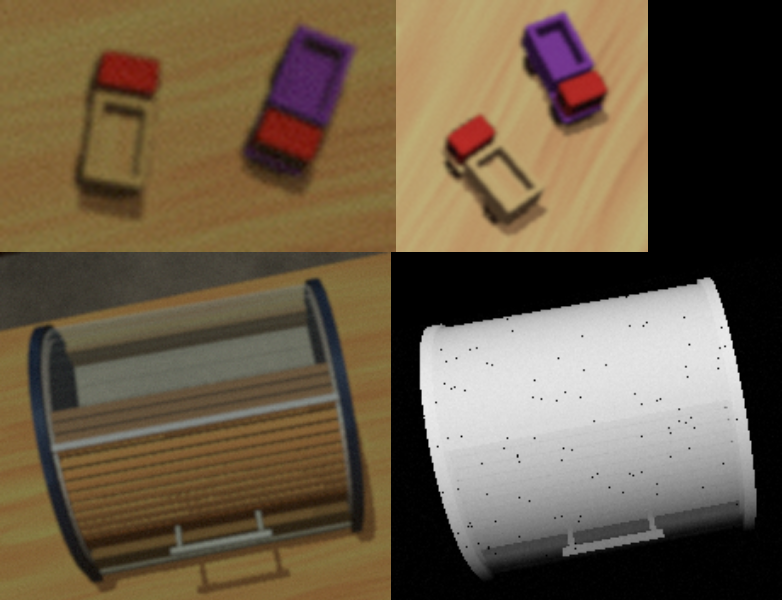

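The crop settles it: the left truck has a wooden body and red cab at scene (432,250), so it's the target. The purple one at (484,242) is the decoy. The door is slightly ajar. Next I'll fit the store's frame and the bar.

```bash
python3 - <<'E'
from h import *
from scipy.optimize import least_squares
for n in ("scene","side"):
    c=dict(np.load(f"pics/{n}0.npz")); w=cloud(c); hsv=cv2.cvtColor(c["color"],cv2.COLOR_RGB2HSV)
    H,S,V=hsv[...,0],hsv[...,1],hsv[...,2]; Z=w[...,2]
    sub=np.zeros(Z.shape,bool); x0,y0,x1,y1=(120,90,380,310) if n=="scene" else (70,100,350,390); sub[y0:y1,x0:x1]=1
    blue=sub&(H>100)&(H<130)&(S>90)&(V>20)&(Z>.24)
    k,l,st,ce=cv2.connectedComponentsWithStats(blue.astype(np.uint8))
    ang=[];cs=[]
    for i in np.argsort(-st[1:,4])[:2]+1:
        q=w[l==i]; vx,vy,a,b=cv2.fitLine(q[:,:2].astype(np.float32),cv2.DIST_HUBER,0,.001,.001).ravel()
        ang.append(np.arctan2(vy,vx) if vx>0 else np.arctan2(-vy,-vx)); cs.append(np.array([a,b]))
    m=sub&(Z>.24); 
    yaw=np.mean(ang); e=np.array([np.cos(yaw),np.sin(yaw)]); f=np.array([-e[1],e[0]])
    allp=w[sub&(Z>.15)]; s=allp[:,:2]@e; zz=allp[:,2]; t=allp[:,:2]@f
    lo,hi=np.percentile(t,[.5,99.5])
    mid=(lo+hi)/2
    # circle fit on slats + hood: interior
    g=(abs(t-mid)<.2)&(zz>.2); r=least_squares(lambda p:np.hypot(s[g]-p[0],zz[g]-.075)-np.where(1,p[1],0),[.69,.204],loss="soft_l1",f_scale=.003).x
    tc=[x@f for x in cs]
    print(n,"yaw",np.degrees(ang).round(2),"cheek t",np.round(tc,4),"lohi",lo.round(4),hi.round(4),"axis s,r",r.round(4))
    O=e*r[0]+f*mid; print("origin",O.round(4))
    # bar: radius>225 from axis, t near mid
    ap=w[sub&(Z>.09)]; s=ap[:,:2]@e-r[0]; t=ap[:,:2]@f-mid; R=np.hypot(s,ap[:,2]-.075); 
    b=(R>.232)&(R<.265)&(s<-.1)&(abs(t)<.12); a=np.degrees(np.arctan2(ap[b,2]-.075,-s[b]))
    print("bar n",b.sum(),"a",np.percentile(a,[10,50,90]).round(1),"R",np.median(R[b]).round(4),"t",np.percentile(t[b],[1,50,99]).round(3),ap[b].mean(0).round(3))
E
```

```text
scene yaw [-2.23 -1.76] cheek t [ 0.3538 -0.0983] lohi -0.107 0.3606 axis s,r [0.7167 0.2064]
origin [0.7207 0.1017]
bar n 347 a [16.7 17.9 18.8] R 0.2552 t [-0.079 -0.     0.077] [0.479 0.11  0.153]
side yaw [-1.91 -1.61] cheek t [ 0.3515 -0.1   ] lohi -0.1084 0.3592 axis s,r [0.7189 0.2063]
origin [0.7224 0.1033]
bar n 461 a [17.  18.  18.7] R 0.2538 t [-0.077  0.002  0.079] [0.482 0.112 0.153]
```

```bash
cat >> h.py <<'E'
def frame(yaw_deg,lean_deg,flip=1):
    """tool z leaning forward along heading yaw, jaw in the lean plane (x across)"""
    a,l=np.radians([yaw_deg,lean_deg]); f=np.array([np.cos(a),np.sin(a),0]); s=np.array([-np.sin(a),np.cos(a),0])*flip
    z=f*np.sin(l)-np.array([0,0,np.cos(l)]); return np.stack([s,np.cross(z,s),z],1)
def frame2(yaw_deg,lean_deg,flip=1):
    """same lean, jaw across the heading"""
    R=frame(yaw_deg,lean_deg,flip); return np.stack([R[:,1],-R[:,0],R[:,2]],1)
def pose(arm):
    s=arm.read_state(); q=s["tool_rot"]; return s["ee_pos"],Ro.from_quat([q[1],q[2],q[3],q[0]]).as_matrix(),s
def plan(p0,R0,p1,R1,step=.028):
    rv=Ro.from_matrix(R0.T@R1).as_rotvec(); d=np.subtract(p1,p0)
    n=int(max(1,np.ceil(np.abs(d).max()/step),np.ceil(np.degrees(np.abs(rv)).max()/7.8)))
    while 1:
        rows=[];R=R0
        for i in range(n):
            rows.append(np.r_[R.T@d/n/.03,np.degrees(rv)/n/8]); R=R@Ro.from_rotvec(rv/n).as_matrix()
        if np.abs(rows).max()<=1: break
        n+=1
    print(n,"rows"); 
    for r in rows: print(",".join(f"{x:g}" for x in r.round(2)+0.0))
O=np.array([.719,.1025,0]); YAW=-1.9
def S(x,y,z):
    c,s=np.cos(np.radians(YAW)),np.sin(np.radians(YAW)); return O+np.array([c*x-s*y,s*x+c*y,z])
E
python3 - <<'E'
from h import *; from rig import arm
p,R,s=pose(arm)
R1=frame(YAW,45); B=np.array([.4825,.110,.147])
plan(p,R,[.25,.4,.36],R)
plan([.25,.4,.36],R,B-.10*R1[:,2]+[0,0,.02],R1)
E
```

```text
6 rows
-0.68,-0.66,-0.72,0,0,0
-0.68,-0.66,-0.72,0,0,0
-0.68,-0.66,-0.72,0,0,0
-0.68,-0.66,-0.72,0,0,0
-0.68,-0.66,-0.72,0,0,0
-0.68,-0.66,-0.72,0,0,0
11 rows
-0.72,-0.69,0.37,-0.44,-0.33,0.81
-0.78,-0.63,0.37,-0.44,-0.33,0.81
-0.83,-0.56,0.37,-0.44,-0.33,0.81
-0.87,-0.49,0.38,-0.44,-0.33,0.81
-0.9,-0.41,0.39,-0.44,-0.33,0.81
-0.93,-0.33,0.41,-0.44,-0.33,0.81
-0.94,-0.25,0.44,-0.44,-0.33,0.81
-0.94,-0.17,0.47,-0.44,-0.33,0.81
-0.94,-0.1,0.5,-0.44,-0.33,0.81
-0.92,-0.02,0.54,-0.44,-0.33,0.81
-0.89,0.04,0.58,-0.44,-0.33,0.81
```

>>> apply_moves(targets=[-0.68,-0.66,-0.72,0,0,0,-0.68,-0.66,-0.72,0,0,0,-0.68,-0.66,-0.72,0,0,0,-0.68,-0.66,-0.72,0,0,0,-0.68,-0.66,-0.72,0,0,0,-0.68,-0.66,-0.72,0,0,0,0,0,0,0,0,0])

```text
t: 0.8
ee_pos: [0.2518, 0.3998, 0.3641]
tool_rot: [0.002, 0.148, 0.989, 0.002]
ft_force: [-0.0, 0.6, 0.6]
grip_width: 1.001
```

>>> apply_moves(targets=[-0.72,-0.69,0.37,-0.44,-0.33,0.81,-0.78,-0.63,0.37,-0.44,-0.33,0.81,-0.83,-0.56,0.37,-0.44,-0.33,0.81,-0.87,-0.49,0.38,-0.44,-0.33,0.81,-0.9,-0.41,0.39,-0.44,-0.33,0.81,-0.93,-0.33,0.41,-0.44,-0.33,0.81])

```text
t: 1.4
ee_pos: [0.3375, 0.2437, 0.292]
tool_rot: [0.16, 0.463, 0.858, 0.158]
ft_force: [-1.0, -0.2, 0.1]
grip_width: 1.0
```

>>> apply_moves(targets=[-0.94,-0.25,0.44,-0.44,-0.33,0.81,-0.94,-0.17,0.47,-0.44,-0.33,0.81,-0.94,-0.1,0.5,-0.44,-0.33,0.81,-0.92,-0.02,0.54,-0.44,-0.33,0.81,-0.89,0.04,0.58,-0.44,-0.33,0.81,0,0,0,0,0,0,0,0,0,0,0,0], claw=45)

```text
t: 2.1
ee_pos: [0.4104, 0.1141, 0.2359]
tool_rot: [0.272, 0.666, 0.64, 0.269]
ft_force: [-0.1, 0.1, 1.0]
grip_width: 0.524
```

```bash
python3 - <<'E'
from h import *; from rig import arm
p,R,s=pose(arm); R1=frame(YAW,45); B=np.array([.4825,.110,.147])
print(p,R.round(3).tolist(),s["joints"].round(2),s["grip_width"])
c=arm.read_camera("wrist"); np.savez("pics/w1.npz",**c); cv2.imwrite("pics/w1.png",c["color"][:,:,::-1]); print(proj(c,B)); 
w=cloud(c); q=w[(w[...,2]>.1)&(w[...,2]<.2)&(w[...,0]<.505)&(abs(w[...,1]-.11)<.07)]
print(len(q),np.percentile(q,[2,50,98],axis=0).round(4))
plan(p,R,B+.019*R1[:,2],R1)
E
```

```text
[0.41042194 0.11412601 0.23585383] [[0.036, 0.707, 0.707], [0.999, -0.033, -0.018], [0.01, 0.707, -0.707]] [ 0.01 -0.78  2.51 -0.04  0.63  0.07] 0.524294231667415
[299.54093865 240.04591258]
5388 [[0.4719 0.0428 0.1439]
 [0.4767 0.1175 0.1528]
 [0.5    0.1775 0.1555]]
5 rows
-0.02,-0.08,0.89,0,-0.01,-0.01
-0.02,-0.08,0.89,0,-0.01,-0.01
-0.01,-0.08,0.89,0,-0.01,-0.01
-0.01,-0.08,0.89,0,-0.01,-0.01
-0.01,-0.08,0.89,0,-0.01,-0.01
```

View pics/w1.png

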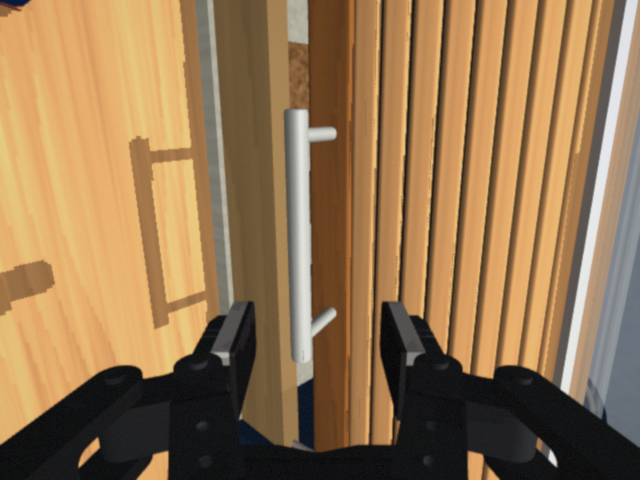

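The wrist view shows the bar from (297,110) to (301,360), sitting between the fingers. A bit of cork shows through the gap at (298,85), on the store's +y side. I'll advance and pinch.

>>> apply_moves(targets=[-0.02,-0.08,0.89,0,0,0,-0.02,-0.08,0.89,0,0,0,-0.02,-0.08,0.89,0,0,0,-0.01,-0.08,0.89,0,0,0,-0.01,-0.08,0.89,0,-0.02,-0.05,0,0,0,0,0,0])

```text
t: 2.75
ee_pos: [0.4966, 0.1104, 0.1299]
tool_rot: [0.272, 0.665, 0.644, 0.265]
ft_force: [-1.2, -0.3, -0.0]
grip_width: 0.529
```

>>> apply_moves(targets=[0,0,0,0,0,0,0,0,0,0,0,0,0,0,0,0,0,0,0,0,0,0,0,0,0,0,0,0,0,0], claw=0)

```text
t: 3.25
ee_pos: [0.4958, 0.1101, 0.1344]
tool_rot: [0.274, 0.664, 0.642, 0.268]
ft_force: [-0.4, 5.6, -6.0]
grip_width: 0.145
```

```bash
python3 - <<'E'
from h import *; from rig import arm
p,R,s=pose(arm); G=p-.019*R[:,2]; print(p,G,s["ft_force"],s["grip_width"],s["joints"].round(2))
d=G-O; a=np.degrees(np.arctan2(G[2]-.075,-d[0])); print("a",a,"rad",np.hypot(d[0],G[2]-.075))
# arc: rotate grasp point about axis, tool orientation fixed
c=S(0,0,0)+[0,0,.075]; A0=17.2; A1=64; n=16
e=np.array([np.cos(np.radians(YAW)),np.sin(np.radians(YAW)),0])
pt=lambda a:.245*(-np.cos(np.radians(a))*e+np.array([0,0,np.sin(np.radians(a))]))
al=np.linspace(A0,A1,n+1)
for i in range(n): print(al[i+1].round(1),",".join(f"{x:g}" for x in np.r_[(R.T@(pt(al[i+1])-pt(al[i])))/.03,0,0,0].round(2)+0.0))
E
```

```text
[0.49577863 0.11011249 0.13436223] [0.48232432 0.11049889 0.14777238] [-0.43801441  5.60019769 -6.01071438] 0.14528368268171665 [-0.   -0.19  2.43 -0.14  0.12  0.16]
a 17.091469947934787 rad 0.24761098043203403
20.1 0,0.37,-0.18,0,0,0
23.0 0,0.38,-0.16,0,0,0
26.0 0,0.39,-0.15,0,0,0
28.9 0,0.4,-0.13,0,0,0
31.8 0,0.4,-0.1,0,0,0
34.8 0,0.41,-0.08,0,0,0
37.7 0,0.41,-0.06,0,0,0
40.6 0,0.41,-0.04,0,0,0
43.5 0,0.42,-0.02,0,0,0
46.4 0,0.42,0,0,0,0
49.4 0,0.42,0.02,0,0,0
52.3 0,0.41,0.04,0,0,0
55.2 0,0.41,0.06,0,0,0
58.1 0,0.41,0.09,0,0,0
61.1 0,0.4,0.11,0,0,0
64.0 0,0.4,0.13,0,0,0
```

>>> apply_moves(targets=[0,0.37,-0.18,0,0,0,0,0.38,-0.16,0,0,0,0,0.39,-0.15,0,0,0,0,0.4,-0.13,0,0,0,0,0.4,-0.1,0,0,0,0,0,0,0,0,0])

```text
t: 3.85
ee_pos: [0.5199, 0.1094, 0.1902]
tool_rot: [0.273, 0.664, 0.643, 0.267]
ft_force: [-29.1, 1.6, 13.8]
grip_width: 0.14
```

```bash
cat > st.py <<'E'
from h import *; from rig import arm
p,R,s=pose(arm); G=p-.019*R[:,2]; print(p.round(4),"G",G.round(4),s["ft_force"].round(1),s["grip_width"],s["joints"].round(2),s["t"])
d=(G-O)@np.array([np.cos(np.radians(YAW)),np.sin(np.radians(YAW)),0]); print("a",np.degrees(np.arctan2(G[2]-.075,-d)),"rad",np.hypot(d,G[2]-.075), "lean",np.degrees(np.arccos(-R[2,2])))
E
python3 st.py
```

```text
[0.5199 0.1094 0.1902] G [0.5065 0.1098 0.2036] [-29.1   1.6  13.8] 0.140355051282372 [-0.01 -0.27  2.34 -0.05  0.29  0.07] 3.85
a 31.178421888486785 rad 0.24848827864845233 lean 44.87857190443756
```

```bash
sed -i 's/O=np.array(\[.719/O=np.array([.7155/' h.py; python3 - <<'E'
from h import *; from rig import arm
p,R,s=pose(arm)
e=np.array([np.cos(np.radians(YAW)),np.sin(np.radians(YAW)),0])
pt=lambda a:.245*(-np.cos(np.radians(a))*e+np.array([0,0,np.sin(np.radians(a))]))
d=p-.019*R[:,2]-O; d[2]-=.075; A0=np.degrees(np.arctan2(d[2],-d@e)); print(A0,np.hypot(d@e,d[2]))
al=np.linspace(A0,64.5,12)
for i in range(11): print(al[i+1].round(1),",".join(f"{x:g}" for x in np.r_[(R.T@(pt(al[i+1])-pt(al[i])))/.03,0,0,0].round(2)+0.0))
E
```

```text
31.601073673969836 0.24550214692005656
34.6 0,0.42,-0.09,0,0,0
37.6 0,0.42,-0.07,0,0,0
40.6 0,0.42,-0.04,0,0,0
43.6 0,0.43,-0.02,0,0,0
46.6 0,0.43,0,0,0,0
49.5 0,0.43,0.02,0,0,0
52.5 0,0.42,0.04,0,0,0
55.5 0,0.42,0.07,0,0,0
58.5 0,0.42,0.09,0,0,0
61.5 0,0.41,0.11,0,0,0
64.5 0,0.41,0.13,0,0,0
```

>>> apply_moves(targets=[0,0.42,-0.14,0,0,0,0,0.42,-0.07,0,0,0,0,0.42,-0.05,0,0,0,0,0.43,-0.02,0,0,0,0,0.43,0,0,0,0,0,0,0,0,0,0])

```text
t: 4.45
ee_pos: [0.5611, 0.108, 0.2434]
tool_rot: [0.275, 0.664, 0.642, 0.269]
ft_force: [-5.1, 5.6, 1.4]
grip_width: 0.137
```

```bash
python3 st.py
```

```text
[0.5611 0.108  0.2434] G [0.5476 0.1084 0.2568] [-5.1  5.6  1.4] 0.13661126704821203 [-0.01 -0.26  2.21 -0.03  0.41  0.05] 4.45
a 47.26538100726687 rad 0.24755165652064465 lean 45.200440954250034
```

>>> apply_moves(targets=[0,0.43,0.02,0,0,0,0,0.42,0.04,0,0,0,0,0.42,0.06,0,0,0,0,0.42,0.08,0,0,0,0,0.42,0.1,0,0,0,0,0,0,0,0,0])

```text
t: 5.05
ee_pos: [0.6114, 0.1062, 0.2798]
tool_rot: [0.273, 0.664, 0.642, 0.268]
ft_force: [9.9, 6.1, -10.9]
grip_width: 0.134
```

```bash
python3 st.py
```

```text
[0.6114 0.1062 0.2798] G [0.598  0.1066 0.2932] [  9.9   6.1 -10.9] 0.13399421236878786 [-0.01 -0.18  2.06 -0.02  0.47  0.03] 5.05
a 61.68393883051025 rad 0.24785070106847512 lean 44.99900624688073
```

>>> apply_moves(targets=[0,0,0,0,0,0,0,0,0,0,0,0,0,0,0,0,0,0,0,0,-0.9,0,0,0,0,0,-0.9,0,0,0,0,0,-0.9,0,0,0], claw=45)

```text
t: 5.65
ee_pos: [0.5546, 0.1066, 0.3385]
tool_rot: [0.275, 0.664, 0.641, 0.268]
ft_force: [-0.3, -0.2, 0.4]
grip_width: 0.527
```

>>> apply_moves(targets=[0,-0.9,-0.9,0,0,0,0,-0.9,-0.5,0,0,0,0,-0.9,0,0,0,0,0,-0.9,0,0,0,0,0,0,0,0,0,0,0,0,0,0,0,0])

```text
t: 6.25
ee_pos: [0.45, 0.1104, 0.292]
tool_rot: [0.276, 0.664, 0.641, 0.269]
ft_force: [-0.7, 0.0, 0.5]
grip_width: 0.526
```

```bash
python3 st.py; python3 - <<'E'
from h import *; from rig import arm
for n in ("wrist","scene"):
    c=arm.read_camera(n); np.savez(f"pics/{n}2.npz",**c); cv2.imwrite(f"pics/{n}2.png",c["color"][:,:,::-1])
E
```

```text
[0.45   0.1104 0.292 ] G [0.4365 0.1108 0.3053] [-0.7  0.   0.5] 0.5258652228532832 [-0.   -0.7   2.36 -0.03  0.69  0.05] 6.25
a 39.52885223187482 rad 0.3618623238683364 lean 45.30929369139429
```

View pics/wrist2.png

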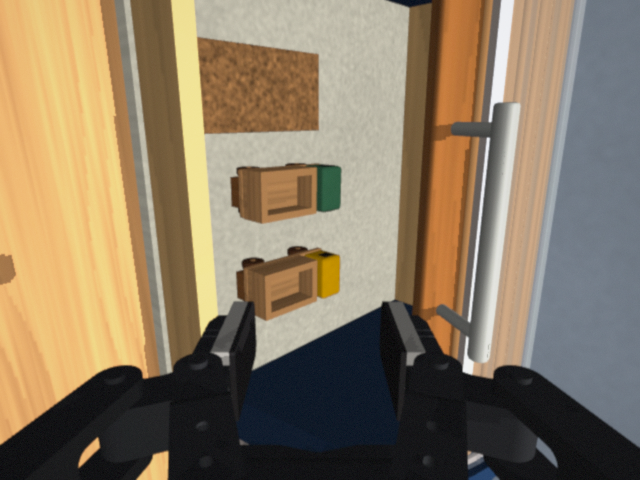

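The door is up. The cork pad is at the store's y=+100 place, at roughly (198–320, 38–132) in the image. The green truck is in the middle and the yellow one on the right. Now I'll measure the pad, the stored trucks and the door.

```bash
python3 - <<'E'
from h import *
c=dict(np.load("pics/wrist2.npz")); w=cloud(c); Z=w[...,2]
hsv=cv2.cvtColor(c["color"],cv2.COLOR_RGB2HSV);H,S_,V=hsv[...,0],hsv[...,1],hsv[...,2]
m=np.zeros(Z.shape,np.uint8); m[20:145,196:335]=((H<22)&(S_>90))[20:145,196:335]; m=cv2.morphologyEx(m,cv2.MORPH_CLOSE,np.ones((7,7)))
m=cv2.morphologyEx(m,cv2.MORPH_OPEN,np.ones((5,5)))
q=w[(m>0)&(Z<.04)&(Z>.01)]; print("pad z",np.median(q[:,2]),cv2.minAreaRect((q[:,:2]*1000).astype(np.float32)),len(q))
cx=c["color"]
k=cv2.approxPolyDP(max(cv2.findContours(m,0,2)[0],key=cv2.contourArea),4,True)[:,0]; 
for u,v in k: print(u,v,ray(c,u,v,.022).round(4))
for nm,g in (("green",(H>60)&(H<95)&(S_>100)),("yellow",(H>20)&(H<30)&(S_>200)&(V>150))):
    g=g.copy(); g[:,:225]=0; g[:150]=0; g[:,350:]=0; g[300:]=0; q=w[g&(Z>.07)]; print(nm,len(q),np.median(q,0).round(4))
m=(V>-1)&(Z>.06)&(Z<.1); 
for r in ((155,225),(245,320)):
    g=np.zeros_like(m); g[r[0]:r[1],225:350]=m[r[0]:r[1],225:350]; print(cv2.minAreaRect((w[g][:,:2]*1000).astype(np.float32)))
# sill top
g=(Z>.075)&(Z<.092)&(w[...,0]<.56); q=w[g]; print("sill",np.percentile(q[:,0],[2,50,98]),len(q))
print("pred pad centre",S(-.07,.1,.022),"places",S(-.07,0,0),S(-.07,-.1,0))
# bar
g=(Z>.25)&(w[...,0]>.55)&(w[...,0]<.64)&(S_<40)&(V>100); print("bar",np.median(w[g],0),np.percentile(w[g],[5,95],axis=0))
E
```

```text
pad z 0.022013738997568977 ((648.9449462890625, 202.92605590820312), (83.12525939941406, 154.449462890625), 88.14871215820312) 10004
197 38 [0.5744 0.2458 0.022 ]
204 132 [0.5717 0.1647 0.022 ]
317 129 [0.7229 0.1595 0.022 ]
317 54 [0.7261 0.2415 0.022 ]
green 930 [0.6753 0.1033 0.0835]
yellow 665 [0.6745 0.0033 0.0837]
((642.0736083984375, 103.03121948242188), (49.35973358154297, 108.60299682617188), 86.88727569580078)
((638.7329711914062, 3.169666290283203), (49.33362579345703, 108.46147155761719), 87.52925109863281)
sill [0.51144851 0.52197273 0.54235314] 8842
pred pad centre [0.648854   0.20476588 0.022     ] places [0.64553848 0.10482086 0.        ] [0.64222297 0.00487584 0.        ]
bar [0.59697371 0.12811079 0.29251198] [[0.59092379 0.02868218 0.26409941]
 [0.63737175 0.22444714 0.29795539]]
```

```bash
sed -i 's/O=np.array(\[.7155/O=np.array([.7145/' h.py; python3 - <<'E'
from h import *; from rig import arm
p,R,s=pose(arm); c=dict(np.load("pics/wrist2.npz"))
print("cam in tool",R.T@(-c["R"].T@c["t"]-p),"axis",R.T@c["R"][2])
y=-24; L=37; t=np.array([.440,-.349,0]); e=np.array([np.cos(np.radians(y)),np.sin(np.radians(y)),0])
for fl in (1,-1):
    R1=frame2(y,L,fl); print(fl,R1.round(2).tolist(),np.degrees(Ro.from_matrix(R.T@R1).as_rotvec()).round(0))
R1=frame2(y,L,-1)
G=t-.016*e+[0,0,.045]; T=G+.019*R1[:,2]; print("target",T)
pre=T-.16*R1[:,2]
print("pre",pre); mid=np.array([.42,-.10,.33]); plan(p,R,pre,R1)
E
```

```text
cam in tool [ 0.07126317 -0.00126701 -0.1432857 ] axis [-0.28279275 -0.00097531  0.95918054]
1 [[0.73, -0.41, 0.55], [-0.32, -0.91, -0.24], [0.6, -0.0, -0.8]] [ -5. -19. 106.]
-1 [[-0.73, 0.41, 0.55], [0.32, 0.91, -0.24], [-0.6, 0.0, -0.8]] [ 17.  -5. -73.]
target [ 0.43582919 -0.34714304  0.02982593]
pre [ 0.34786353 -0.3079782   0.15760761]
15 rows
-0.94,-0.35,0.07,0.14,-0.04,-0.61
-0.9,-0.43,0.08,0.14,-0.04,-0.61
-0.86,-0.5,0.1,0.14,-0.04,-0.61
-0.82,-0.57,0.11,0.14,-0.04,-0.61
-0.77,-0.63,0.13,0.14,-0.04,-0.61
-0.71,-0.69,0.15,0.14,-0.04,-0.61
-0.65,-0.75,0.16,0.14,-0.04,-0.61
-0.58,-0.8,0.18,0.14,-0.04,-0.61
-0.51,-0.84,0.2,0.14,-0.04,-0.61
-0.44,-0.87,0.22,0.14,-0.04,-0.61
-0.36,-0.9,0.24,0.14,-0.04,-0.61
-0.28,-0.93,0.26,0.14,-0.04,-0.61
-0.2,-0.94,0.28,0.14,-0.04,-0.61
-0.12,-0.95,0.3,0.14,-0.04,-0.61
-0.04,-0.95,0.32,0.14,-0.04,-0.61
```

>>> apply_moves(targets=[-0.94,-0.35,0.07,0.14,-0.04,-0.61,-0.9,-0.43,0.08,0.14,-0.04,-0.61,-0.86,-0.5,0.1,0.14,-0.04,-0.61,-0.82,-0.57,0.11,0.14,-0.04,-0.61,-0.77,-0.63,0.13,0.14,-0.04,-0.61,-0.71,-0.69,0.15,0.14,-0.04,-0.61,-0.65,-0.75,0.16,0.14,-0.04,-0.61,-0.58,-0.8,0.18,0.14,-0.04,-0.61], claw=85)

```text
t: 7.15
ee_pos: [0.3941, -0.102, 0.2189]
tool_rot: [0.31, 0.45, 0.831, 0.103]
ft_force: [-0.0, -0.3, 0.3]
grip_width: 1.0
```

>>> apply_moves(targets=[-0.51,-0.84,0.2,0.14,-0.04,-0.61,-0.44,-0.87,0.22,0.14,-0.04,-0.61,-0.36,-0.9,0.24,0.14,-0.04,-0.61,-0.28,-0.93,0.26,0.14,-0.04,-0.61,-0.2,-0.94,0.28,0.14,-0.04,-0.61,-0.12,-0.95,0.3,0.14,-0.04,-0.61,-0.04,-0.95,0.32,0.14,-0.04,-0.61,0,0,0,0,0,0])

```text
t: 7.95
ee_pos: [0.3414, -0.2957, 0.1495]
tool_rot: [0.31, 0.21, 0.925, -0.057]
ft_force: [0.3, 0.6, -0.9]
grip_width: 0.996
```

```bash
python3 st.py; python3 - <<'E'
from h import *; from rig import arm
p,R,s=pose(arm); y=-24; L=37; R1=frame2(y,L,-1)
c=arm.read_camera("wrist"); cv2.imwrite("pics/w3.png",c["color"][:,:,::-1]); np.savez("pics/w3.npz",**c); w=cloud(c); Z=w[...,2]
g=(Z>.045)&(Z<.08)&(np.hypot(w[...,0]-.44,w[...,1]+.349)<.075); k,l,st,ce=cv2.connectedComponentsWithStats(g.astype(np.uint8)); i=1+np.argmax(st[1:,4]); q=w[l==i]
rc=cv2.minAreaRect((q[:,:2]*1000).astype(np.float32)); print(rc,len(q),st[i],"z98",np.percentile(q[:,2],98))
t=np.array([.440,-.349,0]); e=np.array([np.cos(np.radians(y)),np.sin(np.radians(y)),0])
T=t-.016*e+[0,0,.045]+.019*R1[:,2]; plan(p,R,T,R1)
E
```

```text
[ 0.3414 -0.2957  0.1495] G [ 0.331  -0.2913  0.1647] [ 0.3  0.6 -0.9] 0.9958155074674748 [-1.37 -0.39  2.44  0.73  0.83 -2.92] 7.95
a 13.62484927495382 rad 0.3809901408373224 lean 36.772225437941984
((438.3271179199219, -351.0229797363281), (48.88117218017578, 109.52879333496094), 65.31715393066406) 6302 [ 261  211   80  110 6302] z98 0.06638889888689026
6 rows
-0.08,-0.05,0.89,0.01,0,-0.04
-0.08,-0.05,0.89,0.01,0,-0.04
-0.08,-0.05,0.89,0.01,0,-0.04
-0.08,-0.05,0.89,0.01,0,-0.04
-0.08,-0.05,0.89,0.01,0,-0.04
-0.08,-0.05,0.89,0.01,0,-0.04
```

View pics/w3.png

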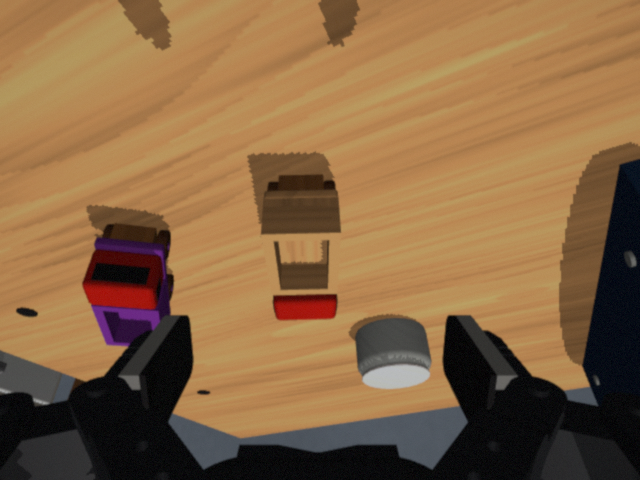

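The wrist view shows the red-cab truck at (300,255), with the decoy at (130,285) clear of the left finger. The wax tin sits at (393,352), beyond the cab. I need to check the right finger against the tin before advancing.

```bash
python3 - <<'E'
from h import *; from rig import arm
c=dict(np.load("pics/w3.npz")); w=cloud(c); q=w[365:385,370:420].reshape(-1,3); print("tin top",np.nanmedian(q,0))
p,R,s=pose(arm); R1=frame2(-24,37,-1); e=np.array([.9135,-.4067,0]); T=np.array([.440,-.349,0])-.016*e+[0,0,.045]+.019*R1[:,2]
tin=np.nanmedian(q,0); print("tin rel target TCP in tool",R1.T@(tin-T)); print("purple",np.nanmedian(w[260:300,90:155].reshape(-1,3),0))
E
```

```text
tin top [ 0.6691906  -0.35437807  0.05488975]
tin rel target TCP in tool [-0.18769136  0.08830734  0.11005227]
purple [ 0.38590342 -0.46580819  0.05904335]
```

The tin is 230 mm ahead, so it's clear. Advancing.

>>> apply_moves(targets=[-0.08,-0.05,0.89,0.01,0,-0.04,-0.08,-0.05,0.89,0.01,0,-0.04,-0.08,-0.05,0.89,0.01,0,-0.04,-0.08,-0.05,0.89,0.01,0,-0.04,-0.08,-0.05,0.89,0.01,0,-0.04,-0.08,-0.05,0.89,0.01,0,-0.04,0,0,0,0,0,0])

```text
t: 8.7
ee_pos: [0.4462, -0.341, 0.0443]
tool_rot: [0.296, 0.2, 0.932, -0.062]
ft_force: [-0.1, -0.0, 0.2]
grip_width: 0.998
```

```bash
python3 st.py;  python3 - <<'E'
from h import *; from rig import arm
p,R,s=pose(arm); R1=frame2(-24,37,-1); e=np.array([.9135,-.4067,0]); T=np.array([.440,-.350,0])-.016*e+[0,0,.045]+.019*R1[:,2]
plan(p,R,T,R1)
E
```

```text
[ 0.4462 -0.341   0.0443] G [ 0.4362 -0.3366  0.0599] [-0.1 -0.   0.2] 0.9977553938339206 [-1.07  0.19  2.21  1.03  0.42 -3.12] 8.7
a -3.288287656048028 rad 0.2640155932221759 lean 35.15673548936757
1 rows
0.46,-0.36,0.27,0.01,-0.23,-0.03
```

Joint 6 has reached its limit at -3.12. The same grasp is available half a turn round, so I'll back off and turn the tool by 180°.

>>> apply_moves(targets=[0,0,-0.95,0,0,0,0,0,-0.95,0,0,0,0,0,-0.95,0,0,0,0,0,-0.95,0,0,0,0,0,0,0,0,1,0,0,0,0,0,1,0,0,0,0,0,1,0,0,0,0,0,1])

```text
t: 9.5
ee_pos: [0.3841, -0.314, 0.1393]
tool_rot: [0.302, 0.452, 0.839, 0.022]
ft_force: [0.5, 0.4, 0.1]
grip_width: 0.998
```

>>> apply_moves(targets=[0,0,0,0,0,1,0,0,0,0,0,1,0,0,0,0,0,1,0,0,0,0,0,1,0,0,0,0,0,1,0,0,0,0,0,1,0,0,0,0,0,1,0,0,0,0,0,1])

```text
t: 10.3
ee_pos: [0.3841, -0.3139, 0.1391]
tool_rot: [0.244, 0.828, 0.472, 0.179]
ft_force: [0.3, 0.6, 1.1]
grip_width: 0.995
```

>>> apply_moves(targets=[0,0,0,0,0,1,0,0,0,0,0,1,0,0,0,0,0,1,0,0,0,0,0,1,0,0,0,0,0,1,0,0,0,0,0,1,0,0,0,0,0,1,0,0,0,0,0,1])

```text
t: 11.1
ee_pos: [0.3841, -0.3139, 0.1391]
tool_rot: [0.113, 0.952, -0.038, 0.281]
ft_force: [-0.0, -0.5, -0.3]
grip_width: 0.994
```

```bash
python3 st.py;  python3 - <<'E'
from h import *; from rig import arm
p,R,s=pose(arm); R1=frame2(-24,37,1); e=np.array([.9135,-.4067,0]); T=np.array([.440,-.350,0])-.016*e+[0,0,.045]+.019*R1[:,2]
P=T-.11*R1[:,2]; plan(p,R,P,R1); plan(P,R1,T,R1)
E
```

```text
[ 0.3841 -0.3139  0.1391] G [ 0.3741 -0.3094  0.1546] [-0.  -0.5 -0.3] 0.9938534508061247 [-1.21 -0.22  2.34  0.7   0.69 -0.04] 11.1
a 13.705008300706325 rad 0.33608593933891523 lean 35.23102659492402
3 rows
-0.21,0.05,0.16,-0.01,0.07,0.81
-0.21,0.07,0.16,-0.01,0.07,0.81
-0.2,0.09,0.16,-0.01,0.07,0.81
4 rows
0,0,0.92,0,0,0
0,0,0.92,0,0,0
0,0,0.92,0,0,0
0,0,0.92,0,0,0
```

>>> apply_moves(targets=[-0.21,0.05,0.16,0,0.07,0.81,-0.21,0.07,0.16,0,0.07,0.81,-0.2,0.09,0.16,0,0.07,0.81,0,0,0.92,0,0,0,0,0,0.92,0,0,0,0,0,0.92,0,0,0,0,0,0.92,0,0,0,0,0,0,0,0,0])

```text
t: 11.9
ee_pos: [0.4363, -0.3467, 0.0263]
tool_rot: [0.063, 0.929, -0.194, 0.308]
ft_force: [0.4, 0.4, -0.2]
grip_width: 0.996
```

```bash
python3 st.py;  python3 - <<'E'
from h import *; from rig import arm
p,R,s=pose(arm); R1=frame2(-24,37,1); e=np.array([.9135,-.4067,0]); T=np.array([.440,-.350,0])-.016*e+[0,0,.045]+.019*R1[:,2]
print("err tool",R1.T@(T-p)); plan(p,R,T,R1)
E
```

```text
[ 0.4363 -0.3467  0.0263] G [ 0.4258 -0.3423  0.0415] [ 0.4  0.4 -0.2] 0.9964388079695733 [-1.12  0.24  2.23  1.22  0.43 -0.22] 11.9
a -6.969189908977836 rad 0.27580656317235114 lean 36.6819120988482
err tool [ 0.00226784  0.00144558 -0.0027091 ]
1 rows
0.07,0.05,-0.09,-0.05,0.04,0.03
```

Close enough, so I'll close on the truck.

>>> apply_moves(targets=[0.07,0.05,-0.09,-0.05,0.04,0.03,0,0,0,0,0,0,0,0,0,0,0,0,0,0,0,0,0,0,0,0,0,0,0,0,0,0,0,0,0,0], claw=0)

```text
t: 12.5
ee_pos: [0.4355, -0.3502, 0.0339]
tool_rot: [0.069, 0.927, -0.197, 0.312]
ft_force: [-4.4, 2.8, 9.1]
grip_width: 0.55
```

```bash
python3 st.py;  python3 - <<'E'
from h import *; from rig import arm
p,R,s=pose(arm); plan(p,R,p+[0,0,.13],R); np.savez("grasp.npz",p=p,R=R)
E
```

```text
[ 0.4355 -0.3502  0.0339] G [ 0.425  -0.3454  0.049 ] [-4.4  2.8  9.1] 0.5496203265599507 [-1.13  0.22  2.23  1.22  0.43 -0.22] 12.5
a -5.404351990523513 rad 0.2757380227028023 lean 37.31970719408359
5 rows
0.53,0,-0.69,0,0,0
0.53,0,-0.69,0,0,0
0.53,0,-0.69,0,0,0
0.53,0,-0.69,0,0,0
0.53,0,-0.69,0,0,0
```

>>> apply_moves(targets=[0.53,0,-0.69,0,0,0,0.53,0,-0.69,0,0,0,0.53,0,-0.69,0,0,0,0.53,0,-0.69,0,0,0,0.53,0,-0.69,0,0,0,0.53,0,-0.69,0,0,0,0,0,0,0,0,0])

```text
t: 13.2
ee_pos: [0.437, -0.3515, 0.1936]
tool_rot: [0.071, 0.926, -0.196, 0.314]
ft_force: [-0.8, 0.3, -1.5]
grip_width: 0.55
```

```bash
python3 st.py;  cat >> h.py <<'E'
def target(s=0,dx=.008,dz=0,dy=0):
    g=np.load("grasp.npz"); Rt=Ro.from_euler("z",-24.3,degrees=True).as_matrix(); Rp=Ro.from_euler("z",YAW,degrees=True).as_matrix()
    rel=Rt.T@(g["p"]-[.4395,-.350,0]); R=Rp@Rt.T@g["R"]; return np.array([.647,.203,.022+dz])+Rp@([dx,dy,0]+rel)-s*R[:,2],R
E
python3 - <<'E'
from h import *; from rig import arm
p,R,s=pose(arm); H,RH=target(.2); print("hover",H,"final",target()[0]); V=np.array([.39,-.10,.25])
RV=R@Ro.from_rotvec(.5*Ro.from_matrix(R.T@RH).as_rotvec()).as_matrix()
plan(p,R,V,RV); plan(V,RV,H,RH)
E
```

```text
[ 0.437  -0.3515  0.1936] G [ 0.4265 -0.3467  0.2086] [-0.8  0.3 -1.5] 0.550180359352318 [-1.12 -0.16  2.18  0.65  0.7   0.45] 13.2
a 26.0875741720717 rad 0.3038862601241278 lean 37.52933728700106
hover [0.53015054 0.20526128 0.21497287] final [0.65132981 0.20105103 0.05591987]
9 rows
-0.3,-0.78,-0.5,0.1,0,-0.12
-0.28,-0.79,-0.49,0.1,0,-0.12
-0.27,-0.8,-0.48,0.1,0,-0.12
-0.25,-0.81,-0.47,0.1,0,-0.12
-0.24,-0.82,-0.46,0.1,0,-0.12
-0.23,-0.83,-0.45,0.1,0,-0.12
-0.21,-0.84,-0.43,0.1,0,-0.12
-0.2,-0.85,-0.42,0.1,0,-0.12
-0.18,-0.86,-0.41,0.1,0,-0.12
11 rows
0.11,-1,0.21,0.08,0,-0.1
0.12,-0.99,0.22,0.08,0,-0.1
0.13,-0.99,0.23,0.08,0,-0.1
0.15,-0.98,0.24,0.08,0,-0.1
0.16,-0.98,0.25,0.08,0,-0.1
0.17,-0.97,0.26,0.08,0,-0.1
0.19,-0.97,0.27,0.08,0,-0.1
0.2,-0.96,0.28,0.08,0,-0.1
0.22,-0.96,0.29,0.08,0,-0.1
0.23,-0.95,0.3,0.08,0,-0.1
0.24,-0.94,0.31,0.08,0,-0.1
```

>>> apply_moves(targets=[-0.3,-0.78,-0.5,0.1,0,-0.12,-0.28,-0.79,-0.49,0.1,0,-0.12,-0.27,-0.8,-0.48,0.1,0,-0.12,-0.25,-0.81,-0.47,0.1,0,-0.12,-0.24,-0.82,-0.46,0.1,0,-0.12,-0.23,-0.83,-0.45,0.1,0,-0.12,-0.21,-0.84,-0.43,0.1,0,-0.12,-0.2,-0.85,-0.42,0.1,0,-0.12])

```text
t: 14.0
ee_pos: [0.3935, -0.125, 0.2395]
tool_rot: [0.036, 0.941, -0.117, 0.316]
ft_force: [1.3, -0.2, -1.2]
grip_width: 0.553
```

>>> apply_moves(targets=[-0.18,-0.86,-0.41,0.1,0,-0.12,0.11,-1,0.21,0.08,0,-0.1,0.12,-0.99,0.22,0.08,0,-0.1,0.13,-0.99,0.23,0.08,0,-0.1,0.15,-0.98,0.24,0.08,0,-0.1,0.16,-0.98,0.25,0.08,0,-0.1,0.17,-0.97,0.26,0.08,0,-0.1])

```text
t: 14.7
ee_pos: [0.465, 0.0698, 0.2288]
tool_rot: [0.014, 0.946, -0.055, 0.318]
ft_force: [0.2, -1.2, -2.1]
grip_width: 0.55
```

```bash
python3 st.py; python3 - <<'E'
from h import *; from rig import arm
p,R,s=pose(arm); H,RH=target(.2); plan(p,R,H,RH)
E
```

```text
[0.465  0.0698 0.2288] G [0.4536 0.0709 0.2439] [ 0.2 -1.2 -2.1] 0.5504123380113897 [-0.11 -0.51  2.34  0.    0.67  1.58] 14.7
a 33.035912148641 rad 0.3098281952503583 lean 37.1135789424413
5 rows
0.2,-0.95,0.28,0.06,0,-0.11
0.22,-0.94,0.29,0.06,0,-0.11
0.23,-0.93,0.29,0.06,0,-0.11
0.24,-0.93,0.3,0.06,0,-0.11
0.26,-0.92,0.31,0.06,0,-0.11
```

>>> apply_moves(targets=[0.2,-0.95,0.28,0.06,0,-0.11,0.22,-0.94,0.29,0.06,0,-0.11,0.23,-0.93,0.29,0.06,0,-0.11,0.24,-0.93,0.3,0.06,0,-0.11,0.26,-0.92,0.31,0.06,0,-0.11,0,0,0,0,0,0,0,0,0,0,0,0])

```text
t: 15.4
ee_pos: [0.5297, 0.2032, 0.2147]
tool_rot: [0.007, 0.948, -0.013, 0.317]
ft_force: [-0.6, -0.3, -1.8]
grip_width: 0.555
```

```bash
python3 st.py; python3 - <<'E'
from h import *; from rig import arm
p,R,s=pose(arm); H,RH=target(.0,dz=.015); plan(p,R,H,RH)
for n in ("wrist","side"):
    c=arm.read_camera(n); np.savez(f"pics/{n}4.npz",**c); cv2.imwrite(f"pics/{n}4.png",c["color"][:,:,::-1])
a=cv2.imread("pics/wrist4.png");b=cv2.imread("pics/side4.png")
cv2.imwrite("pics/c4.png",np.hstack([cv2.resize(a,(480,360)),cv2.resize(b[100:400,60:360],(300,300)).repeat(1,0)[:360] if 0 else cv2.copyMakeBorder(cv2.resize(b[100:400,60:360],(320,320)),0,40,0,0,0)]))
E
```

```text
[0.5297 0.2032 0.2147] G [0.5183 0.2037 0.2299] [-0.6 -0.3 -1.8] 0.5551211551256063 [ 0.26 -0.14  2.11 -0.32  0.57  2.07] 15.4
a 37.82869164190101 rad 0.2525144400799586 lean 37.00350241134138
7 rows
0.05,-0.01,0.9,0,0.01,0
0.05,-0.01,0.9,0,0.01,0
0.05,-0.01,0.9,0,0.01,0
0.05,-0.01,0.9,0,0.01,0
0.05,-0.01,0.9,0,0.01,0
0.05,-0.01,0.9,0,0.01,0
0.05,-0.01,0.9,0,0.01,0
```

View pics/c4.png

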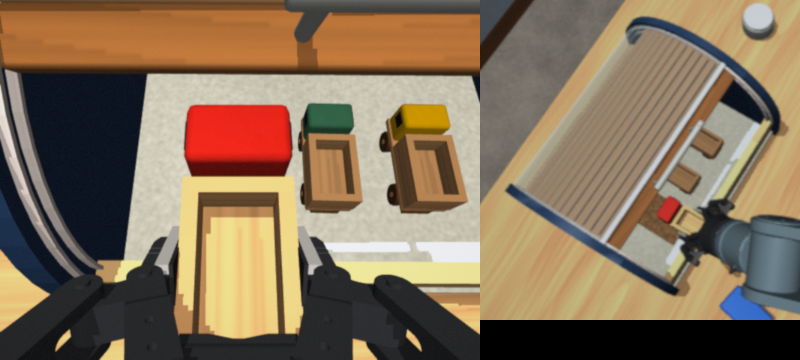

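The wrist view shows the held truck's red cab at (240,140), parallel to the green truck at (330,155) and the yellow at (425,155). In the side view the truck heads over the pad. I'll go in along the tool axis, checking force partway.

>>> apply_moves(targets=[0.05,-0.01,0.85,0,0,0,0.05,-0.01,0.85,0,0,0,0.05,-0.01,0.85,0,0,0,0.05,-0.01,0.85,0,0,0])

```text
t: 15.9
ee_pos: [0.5979, 0.2009, 0.1389]
tool_rot: [0.007, 0.948, -0.014, 0.319]
ft_force: [0.0, 0.8, -2.2]
grip_width: 0.555
```

>>> apply_moves(targets=[0.05,-0.01,0.8,0,0,0,0.05,-0.01,0.8,0,0.04,0,0.05,-0.01,0.8,0,0.04,0,0,0,0,0,0,0])

```text
t: 16.3
ee_pos: [0.6443, 0.1993, 0.0819]
tool_rot: [0.008, 0.946, -0.014, 0.322]
ft_force: [-0.4, 0.2, -2.1]
grip_width: 0.552
```

```bash
python3 st.py; python3 - <<'E'
from h import *; from rig import arm
p,R,s=pose(arm); H,RH=target(.0,dz=.0); print(H-p,np.degrees(Ro.from_matrix(R.T@RH).as_rotvec())); plan(p,R,H+[0,0,.006],RH); print("down 2mm",R.T@[0,0,-.002]/.03)
E
```

```text
[0.6443 0.1993 0.0819] G [0.6327 0.1998 0.097 ] [-0.4  0.2 -2.1] 0.5520924308396946 [ 0.19  0.32  1.94 -0.54  0.27  2.27] 16.3
a 14.49127603060036 rad 0.0877993217102856 lean 37.635008797183126
[ 0.00706248  0.00172668 -0.02600396] [ 0.14762321 -0.31408304 -0.12410536]
1 rows
-0.22,-0.07,0.67,0.02,-0.04,-0.02
down 2mm [-0.040707   -0.00036198  0.05279445]
```

>>> apply_moves(targets=[-0.11,-0.03,0.34,0.02,-0.04,-0.02,-0.11,-0.03,0.34,0,0,0,0,0,0,0,0,0,-0.04,0,0.05,0,0,0,0,0,0,0,0,0])

```text
t: 16.8
ee_pos: [0.6521, 0.203, 0.0633]
tool_rot: [0.006, 0.947, -0.011, 0.322]
ft_force: [0.7, 0.3, -1.7]
grip_width: 0.552
```

>>> apply_moves(targets=[-0.04,0,0.05,0,0,0,0,0,0,0,0,0])

```text
t: 17.0
ee_pos: [0.652, 0.203, 0.0609]
tool_rot: [0.006, 0.947, -0.011, 0.322]
ft_force: [-0.2, 0.1, -2.1]
grip_width: 0.555
```

```bash
python3 st.py; python3 - <<'E'
from h import *; from rig import arm
p,R,s=pose(arm); H,RH=target(.0,dz=.0); print(H-p,np.degrees(Ro.from_matrix(R.T@RH).as_rotvec()))
E
```

```text
[0.652  0.203  0.0609] G [0.6404 0.2034 0.0759] [-0.2  0.1 -2.1] 0.5546895288627194 [ 0.19  0.38  1.92 -0.6   0.24  2.33] 17.0
a 0.6948675938198727 rad 0.07737869091915159 lean 37.55053147828526
[-0.00067577 -0.00198341 -0.00495502] [-0.15837851 -0.23192127  0.11012738]
```

>>> apply_moves(targets=[-0.04,0,0.05,0,0,0,-0.03,0,0.04,0,0,0,0,0,0,0,0,0])

```text
t: 17.3
ee_pos: [0.6518, 0.2029, 0.0568]
tool_rot: [0.006, 0.947, -0.011, 0.321]
ft_force: [-0.1, -0.0, -2.2]
grip_width: 0.555
```

>>> apply_moves(targets=[-0.03,0,0.03,0,0,0,0,0,0,0,0,0])

```text
t: 17.5
ee_pos: [0.6521, 0.203, 0.0561]
tool_rot: [0.006, 0.947, -0.011, 0.322]
ft_force: [-0.5, -0.9, -0.1]
grip_width: 0.56
```

>>> apply_moves(targets=[-0.02,0,0.02,0,0,0,0,0,0,0,0,0])

```text
t: 17.7
ee_pos: [0.6522, 0.203, 0.056]
tool_rot: [0.006, 0.947, -0.011, 0.322]
ft_force: [-4.7, -0.0, 5.7]
grip_width: 0.554
```

The upward force confirms contact. I'll release and look.

>>> apply_moves(targets=[0,0,0,0,0,0,0,0,0,0,0,0,0,0,0,0,0,0,0,0,0,0,0,0], claw=70)

```text
t: 18.1
ee_pos: [0.6519, 0.203, 0.0551]
tool_rot: [0.006, 0.947, -0.011, 0.322]
ft_force: [-1.2, 0.9, -0.1]
grip_width: 0.817
```

>>> apply_moves(targets=[0,0,-0.5,0,0,0,0,0,-0.9,0,0,0,0,0,-0.9,0,0,0,0,0,-0.9,0,0,0,0,0,-0.9,0,0,0,0,0,-0.9,0,0,0,0,0,-0.9,0,0,0,0,0,0,0,0,0])

```text
t: 18.9
ee_pos: [0.5443, 0.2071, 0.199]
tool_rot: [0.005, 0.946, -0.011, 0.324]
ft_force: [0.3, 0.2, 0.5]
grip_width: 0.822
```

```bash
python3 st.py; python3 - <<'E'
from h import *; from rig import arm
c=arm.read_camera("wrist"); np.savez("pics/w5.npz",**c); cv2.imwrite("pics/w5.png",c["color"][:,:,::-1])
w=cloud(c); Z=w[...,2]
hsv=cv2.cvtColor(c["color"],cv2.COLOR_RGB2HSV);H,S_,V=[hsv[...,i] for i in range(3)]
Rp=Ro.from_euler("z",YAW,degrees=True).as_matrix()
for nm,y in (("red",.2035),("green",.1035),("yellow",.0035)):
    g=(Z>.074)&(Z<.096)&(abs(w[...,1]-y)<.035)&(w[...,0]>.57)&(w[...,0]<.74)
    if g.any(): print(nm,g.sum(),"z",np.percentile(w[g][:,2],[50,95]).round(4),cv2.minAreaRect((w[g][:,:2]*1000).astype(np.float32)))
E
```

```text
[0.5443 0.2071 0.199 ] G [0.5327 0.2074 0.214 ] [0.3 0.2 0.5] 0.8215400614404335 [ 0.25 -0.08  2.1  -0.36  0.51  2.11] 18.9
a 36.89190484162579 rad 0.23154031366650854 lean 37.837159291378356
red 6255 z [0.0843 0.0885] ((654.7766723632812, 202.46868896484375), (48.947086334228516, 107.26484680175781), 88.82701873779297)
green 6278 z [0.0804 0.0845] ((642.4168090820312, 103.2230224609375), (49.43894958496094, 107.72589111328125), 87.07173156738281)
yellow 6523 z [0.0803 0.0845] ((639.3687744140625, 3.465160369873047), (49.983856201171875, 108.10785675048828), 87.46070098876953)
```

View pics/w5.png

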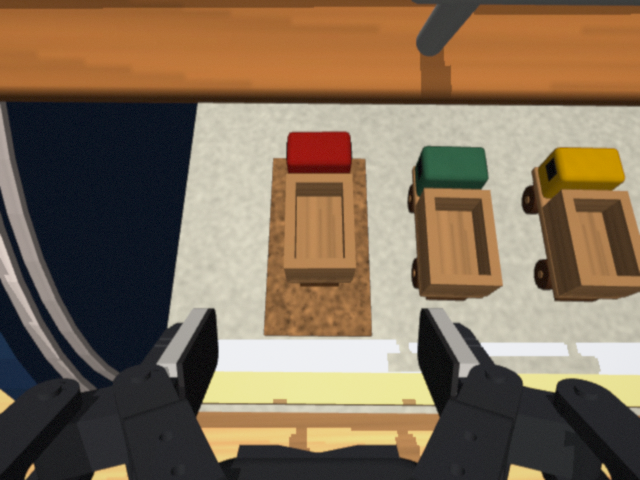

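The placement looks good. The red truck stands on the cork at (320,210), about 9 mm further in than its neighbours, square to them and 4 mm higher, which matches the cork's thickness. The green and yellow trucks haven't moved. Now back to the bar to close the door.

```bash
python3 - <<'E'
from h import *; from rig import arm
p,R,s=pose(arm); R1=frame(YAW,45); T=np.array([.613,.1062,.278]); P=T-.10*R1[:,2]; W=np.array([.46,.15,.33])
plan(p,R,W,R1); plan(W,R1,P,R1); plan(P,R1,T,R1)
E
```

```text
12 rows
0.04,0.16,-0.43,-0.06,0.06,-0.93
0.02,0.17,-0.43,-0.06,0.06,-0.93
0,0.18,-0.43,-0.06,0.06,-0.93
-0.02,0.18,-0.43,-0.06,0.06,-0.93
-0.04,0.18,-0.43,-0.06,0.06,-0.93
-0.06,0.18,-0.42,-0.06,0.06,-0.93
-0.07,0.17,-0.42,-0.06,0.06,-0.93
-0.09,0.17,-0.42,-0.06,0.06,-0.93
-0.11,0.16,-0.42,-0.06,0.06,-0.93
-0.13,0.15,-0.42,-0.06,0.06,-0.93
-0.14,0.13,-0.42,-0.06,0.06,-0.93
-0.15,0.12,-0.42,-0.06,0.06,-0.93
3 rows
-0.43,0.8,0.51,0,0,0
-0.43,0.8,0.51,0,0,0
-0.43,0.8,0.51,0,0,0
4 rows
0,0,0.83,0,0,0
0,0,0.83,0,0,0
0,0,0.83,0,0,0
0,0,0.83,0,0,0
```

>>> apply_moves(targets=[0.04,0.16,-0.43,-0.06,0.06,-0.93,0.02,0.17,-0.43,-0.06,0.06,-0.93,0,0.18,-0.43,-0.06,0.06,-0.93,-0.02,0.18,-0.43,-0.06,0.06,-0.93,-0.04,0.18,-0.43,-0.06,0.06,-0.93,-0.06,0.18,-0.42,-0.06,0.06,-0.93], claw=45)

```text
t: 19.55
ee_pos: [0.5012, 0.1774, 0.2604]
tool_rot: [0.152, 0.871, 0.343, 0.317]
ft_force: [-0.2, 1.1, -0.6]
grip_width: 0.529
```

>>> apply_moves(targets=[-0.07,0.17,-0.42,-0.06,0.06,-0.93,-0.09,0.17,-0.42,-0.06,0.06,-0.93,-0.11,0.16,-0.42,-0.06,0.06,-0.93,-0.13,0.15,-0.42,-0.06,0.06,-0.93,-0.14,0.13,-0.42,-0.06,0.06,-0.93,-0.15,0.12,-0.42,-0.06,0.06,-0.93,0,0,0,0,0,0])

```text
t: 20.25
ee_pos: [0.4604, 0.149, 0.3286]
tool_rot: [0.274, 0.664, 0.642, 0.267]
ft_force: [0.6, 1.0, 0.3]
grip_width: 0.527
```

```bash
python3 st.py; python3 - <<'E'
from h import *; from rig import arm
p,R,s=pose(arm); R1=frame(YAW,45); T=np.array([.613,.1062,.278]); P=T-.10*R1[:,2]
plan(p,R,P,R1)
c=arm.read_camera("wrist"); w=cloud(c); hsv=cv2.cvtColor(c["color"],cv2.COLOR_RGB2HSV)
g=(w[...,2]>.27)&(w[...,0]<.63)&(w[...,0]>.56)&(abs(w[...,1]-.107)<.05)&(hsv[...,1]<60); q=w[g]
print(len(q),np.percentile(q,[2,50,98],axis=0).round(4))
E
```

```text
[0.4604 0.149  0.3286] G [0.447  0.1494 0.342 ] [0.6 1.  0.3] 0.5269289071725392 [ 0.16 -0.61  2.25 -0.2   0.74  0.28] 20.25
a 44.79280971375869 rad 0.37896381861462525 lean 44.98591426924258
3 rows
-0.42,0.81,0.49,0,0,0
-0.42,0.81,0.5,0,0,0
-0.42,0.81,0.5,0,0,0
2305 [[0.5916 0.0831 0.2866]
 [0.5943 0.1223 0.295 ]
 [0.6019 0.1557 0.2984]]
```

>>> apply_moves(targets=[-0.42,0.81,0.5,0,0,0,-0.42,0.81,0.5,0,0,0,-0.42,0.81,0.5,0,0,0,0,0,0.83,0,0,0,0,0,0.83,0,0,0,0,0,0.83,0,0,0,0,0,0.83,0,0,0,0,0,0,0,0,0])

```text
t: 21.1
ee_pos: [0.6119, 0.1065, 0.2707]
tool_rot: [0.27, 0.667, 0.642, 0.264]
ft_force: [-0.4, -0.3, -0.8]
grip_width: 0.521
```

>>> apply_moves(targets=[0,0,0,0,0,0,0,0,0,0,0,0,0,0,0,0,0,0,0,0,0,0,0,0,0,0,0,0,0,0], claw=0)

```text
t: 21.6
ee_pos: [0.6124, 0.1071, 0.2778]
tool_rot: [0.274, 0.665, 0.642, 0.267]
ft_force: [6.6, 0.4, -4.2]
grip_width: 0.145
```

```bash
python3 st.py; cat > close.py <<'E'
import sys
from h import *; from rig import arm
p,R,s=pose(arm); e=np.array([np.cos(np.radians(YAW)),np.sin(np.radians(YAW)),0]); up=np.array([0,0,1.])
G=p-.019*R[:,2]; d=G-O; dx=d@e; a0=np.degrees(np.arctan2(d[2]-.075,-dx)); r=np.hypot(dx,d[2]-.075)
a1,lean1,n=float(sys.argv[1]),float(sys.argv[2]),int(sys.argv[3]); l0=np.degrees(np.arccos(-R[2,2])); R1=frame(YAW,lean1)
rv=Ro.from_matrix(R.T@R1).as_rotvec()/n; pc=p; Rc=R
r1=.245 if len(sys.argv)<5 else float(sys.argv[4])
for i in range(1,n+1):
    a=np.radians(a0+(a1-a0)*i/n); rr=r+(r1-r)*i/n; Rn=Rc@Ro.from_rotvec(rv).as_matrix()
    g=G+rr*(-np.cos(a)*e+np.sin(a)*up)-(dx*e+(d[2]-.075)*up); pn=g+.019*Rn[:,2]
    print(",".join(f"{x:g}" for x in np.r_[Rc.T@(pn-pc)/.03,np.degrees(rv)/8].round(2)+0.0)); pc,Rc=pn,Rn
E
python3 close.py 36 38 8 .2465
```

```text
[0.6124 0.1071 0.2778] G [0.599  0.1075 0.2913] [ 6.6  0.4 -4.2] 0.1448407475673282 [-0.01 -0.18  2.06 -0.03  0.47  0.05] 21.6
a 61.87161214626439 rad 0.24521488003376313 lean 45.00943563567129
0,-0.45,-0.13,0.11,0,0
0,-0.46,-0.09,0.11,0,0
0,-0.47,-0.06,0.11,0,0
0,-0.47,-0.03,0.11,0,0
0,-0.47,0,0.11,0,0
0,-0.47,0.04,0.11,0,0
0,-0.47,0.07,0.11,0,0
0,-0.46,0.1,0.11,0,0
```

>>> apply_moves(targets=[0,-0.45,-0.13,0.11,0,0,0,-0.46,-0.09,0.11,0,0,0,-0.47,-0.06,0.11,0,0,0,-0.47,-0.03,0.11,0,0,0,0,0,0,0,0])

```text
t: 22.1
ee_pos: [0.5656, 0.1086, 0.2468]
tool_rot: [0.254, 0.672, 0.65, 0.248]
ft_force: [-7.5, -0.4, 5.8]
grip_width: 0.143
```

```bash
python3 st.py; python3 close.py 30 33 6 .2465
```

```text
[0.5656 0.1086 0.2468] G [0.553  0.1089 0.261 ] [-7.5 -0.4  5.8] 0.14261475452936584 [-0.01 -0.24  2.15 -0.03  0.5   0.05] 22.1
a 49.00640856629648 rad 0.24644913522382106 lean 41.549157945007195
0,-0.47,0.01,0.18,0,0
0,-0.47,0.04,0.18,0,0
0,-0.46,0.08,0.18,0,0
0,-0.45,0.12,0.18,0,0
0,-0.44,0.15,0.18,0,0
0,-0.43,0.18,0.18,0,0
```

>>> apply_moves(targets=[0,-0.47,0.01,0.18,0,0,0,-0.47,0.04,0.18,0,0,0,-0.46,0.08,0.18,0,0,0,-0.45,0.12,0.18,0,0,0,0,0,0,0,0])

```text
t: 22.6
ee_pos: [0.5276, 0.1098, 0.2054]
tool_rot: [0.219, 0.684, 0.661, 0.214]
ft_force: [-4.5, -1.8, 3.5]
grip_width: 0.137
```

```bash
python3 st.py; python3 close.py 20 25 6 .2455
```

```text
[0.5276 0.1098 0.2054] G [0.5165 0.1102 0.2208] [-4.5 -1.8  3.5] 0.13747090036143805 [-0.01 -0.24  2.2  -0.02  0.56  0.04] 22.6
a 36.3561369257469 rad 0.24602390608494096 lean 35.715649210016814
0,-0.39,0.13,0.22,0,0
0,-0.38,0.16,0.22,0,0
0,-0.36,0.19,0.22,0,0
0,-0.35,0.21,0.22,0,0
0,-0.33,0.24,0.22,0,0
0,-0.31,0.26,0.22,0,0
```

>>> apply_moves(targets=[0,-0.39,0.13,0.22,0,0,0,-0.38,0.16,0.22,0,0,0,-0.36,0.19,0.22,0,0,0,-0.35,0.21,0.22,0,0,0,-0.33,0.24,0.22,0,0,0,0,0,0,0,0])

```text
t: 23.2
ee_pos: [0.4965, 0.111, 0.1514]
tool_rot: [0.166, 0.7, 0.676, 0.162]
ft_force: [7.1, -0.3, -3.7]
grip_width: 0.143
```

```bash
python3 st.py; python3 close.py 8 22 6 .2455
```

```text
[0.4965 0.111  0.1514] G [0.4879 0.1112 0.1684] [ 7.1 -0.3 -3.7] 0.14296572084900722 [-0.01 -0.15  2.2  -0.01  0.63  0.04] 23.2
a 22.383724683424575 rad 0.24519073223582818 lean 26.815862965130727
0,-0.26,0.23,0.1,0,0
0,-0.25,0.24,0.1,0,0
0,-0.24,0.25,0.1,0,0
0,-0.22,0.27,0.1,0,0
0,-0.21,0.28,0.1,0,0
0,-0.19,0.29,0.1,0,0
```

>>> apply_moves(targets=[0,-0.26,0.23,0.1,0,0,0,-0.25,0.24,0.1,0,0,0,-0.24,0.25,0.1,0,0,0,-0.22,0.27,0.1,0,0,0,-0.21,0.28,0.1,0,0,0,0,0,0,0,0])

```text
t: 23.8
ee_pos: [0.4807, 0.1116, 0.101]
tool_rot: [0.141, 0.705, 0.681, 0.139]
ft_force: [14.3, -1.6, -9.7]
grip_width: 0.142
```

```bash
python3 st.py; python3 close.py 7.5 22 3 .2455
```

```text
[0.4807 0.1116 0.101 ] G [0.4733 0.1117 0.1185] [14.3 -1.6 -9.7] 0.1416470294064755 [-0.01 -0.06  2.21 -0.01  0.59  0.04] 23.8
a 10.211581999524675 rad 0.24521969219149506 lean 22.816101818165084
0,-0.08,0.11,0.03,-0.01,0
0,-0.07,0.11,0.03,-0.01,0
0,-0.07,0.11,0.03,-0.01,0
```

>>> apply_moves(targets=[0,-0.06,0.12,0.03,0,0,0,-0.06,0.12,0.03,0,0,0,0,0,0,0,0])

```text
t: 24.1
ee_pos: [0.4794, 0.1116, 0.093]
tool_rot: [0.138, 0.705, 0.682, 0.135]
ft_force: [7.9, -3.8, -4.7]
grip_width: 0.139
```

>>> apply_moves(targets=[0,-0.05,0.11,0.03,0,0,0,0,0,0,0,0])

```text
t: 24.3
ee_pos: [0.4796, 0.1117, 0.092]
tool_rot: [0.137, 0.705, 0.683, 0.134]
ft_force: [-20.0, -7.2, 36.8]
grip_width: 0.135
```

```bash
python3 st.py
```

```text
[0.4796 0.1117 0.092 ] G [0.4725 0.1119 0.1096] [-20.   -7.2  36.8] 0.13549633294334534 [-0.01 -0.03  2.21 -0.01  0.58  0.03] 24.3
a 8.122748850179192 rad 0.24462738469665238 lean 22.062981117482735
```

Firm contact on the sill at a = 8.1°, so the door is down. Now I'll release and retreat.

>>> apply_moves(targets=[0,0,0,0,0,0,0,0,0,0,0,0,0,0,0,0,0,0], claw=32)

```text
t: 24.6
ee_pos: [0.4778, 0.1122, 0.0887]
tool_rot: [0.135, 0.706, 0.682, 0.133]
ft_force: [-0.5, 0.7, -0.5]
grip_width: 0.373
```

>>> apply_moves(targets=[0,0,-0.5,0,0,0,0,0,-0.9,0,0,0,0,0,-0.9,0,0,0,0,-0.3,-0.9,0,0,0,0,-0.9,-0.9,0,0,0,0,-0.9,-0.5,0,0,0,0,0,0,0,0,0,0,0,0,0,0,0])

```text
t: 25.4
ee_pos: [0.369, 0.1154, 0.1942]
tool_rot: [0.137, 0.705, 0.682, 0.135]
ft_force: [0.9, -0.1, 0.7]
grip_width: 0.376
```

```bash
python3 st.py; python3 - <<'E'
from h import *; from rig import arm
c=arm.read_camera("wrist"); cv2.imwrite("pics/w6.png",c["color"][:,:,::-1]); w=cloud(c); hsv=cv2.cvtColor(c["color"],cv2.COLOR_RGB2HSV)
b=arm.read_camera("scene")
g=(w[...,2]>.095)&(w[...,2]<.18)&(w[...,0]<.482)&(w[...,0]>.45)&(abs(w[...,1]-.112)<.05); q=w[g]
print(len(q),np.percentile(q,[2,50,98],axis=0).round(4))
cv2.imwrite("pics/c6.png",np.hstack([cv2.resize(c["color"][:,:,::-1],(400,300)),cv2.resize(b["color"][80:380,130:530,::-1],(400,300))]))
E
```

```text
[0.369  0.1154 0.1942] G [0.3619 0.1156 0.2118] [ 0.9 -0.1  0.7] 0.37553057285107133 [ 0.   -0.57  2.35 -0.01  0.97  0.04] 25.4
a 21.193676770796756 rad 0.3784628573868528 lean 22.122251374318513
3571 [[0.4638 0.0646 0.1065]
 [0.468  0.116  0.1145]
 [0.4766 0.1602 0.1168]]
```

View pics/c6.png

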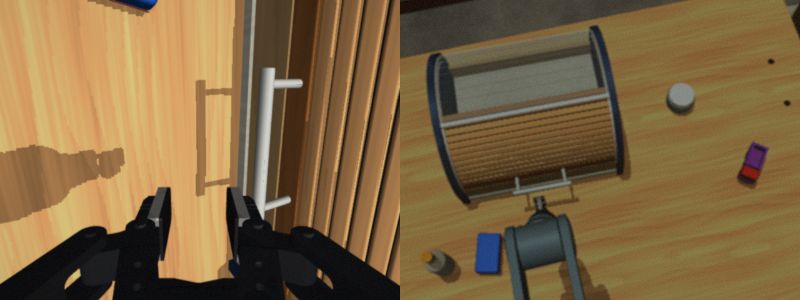

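The gripper is clear of everything. The bar's top is at z 0.117, where 0.116 is expected with the door down. In the scene view the glue bottle, sanding block and wax tin look undisturbed. Handing in.

```bash
python3 -c "
from rig import arm
print(arm.job_done())"
```

```text
the job is handed in; nothing more can be done
None
```

The red-cab truck is on the cork pad, the door is down again, and I handed the job in at about 25.5 s. The hand-in gives no verdict.

**What I did:** I pinched the bar and rolled the door up to about 0.93 rad. I gripped the wooden red-cab truck (the purple one was the decoy) and set it on the pad at the store's y = +100 place. I lowered it until the upward force showed contact, then let go. Finally I rolled the door down until the sill pushed back with about 37 N, released the bar and backed away.

**Last checks:**
- **Truck:** before the door closed, its middle was about 9 mm along and under 1 mm across from the pad's middle. It was within 1° of the pad's axis and stood 4 mm higher than its neighbours, as it should on the cork. I could not see it again once the door was down.
- **Stored trucks:** green and yellow were within 1 mm of where I first measured them.
- **Door:** the bar's top is at 117 mm, against 116 mm expected, which is well inside the limit.
- **Robot:** it touches nothing, and the wrist force reads about 1 N.
- **Bottle, block and tin:** they look unmoved in the last scene picture; I did not measure them again.

**What disagreed or went wrong:**
- My estimate of the door axis's x position varied by several mm between methods. That caused a brief sideways load of about 32 N while opening, which I corrected.
- My first approach to the truck ran joint 6 to its limit, so I backed off and turned the tool half a turn.

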